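Pack out and wedge a battery pack in its bay

ROBOT

A 6-joint arm with a two-finger parallel gripper is mounted at the origin on the work surface. World frame = base frame: x ahead of the robot, y to its left, z up, the work surface at z = 0. Lengths are in mm, angles in degrees, forces in N, time in s.
With the tool pointing down it reaches from about 350 to 850 mm from the base axis. Payload 8.1 kg.
Tool frame: the origin (TCP) lies at the very end of the fingers, on their centre line; the grasp point (between the pads) lies r.tcp_to_grasp behind it (r.tcp_to_grasp is the distance from the TCP to the grasp point, in mm); z points along the fingers, y is the line along which they close (so a half turn about z gives the same grasp; the last joint's range is limited). The gripper opens to 85 mm and grips with 20 to 120 N. Pads are 22 mm wide; open, the fingers measure 114 mm over their backs; the gripper's body (76 mm by 85 mm) begins 54 mm behind the grasp point. The pads swing forward as they close: fully open they stand 13 mm farther back than shut.
Start: joints at [67.815, 7.471, 85.268, -0, 87.261, -4.893], TCP at [178.322, 572.893, 211.292] pointing down, gripper open.
Joint ranges: [-169.43, 169.43], [-51.17, 129.36], [1.28, 143.12], [-76.62, 256.62], [0, 156.53], [-152.29, 152.29]. Speed limits (degrees/s): [136.94, 136.94, 159.86, 180, 180, 180].

INTERFACE

Orientations are given as [roll, pitch, yaw] about the fixed x, y, z axes, in that order (R = Rz(yaw) Ry(pitch) Rx(roll)).
In Python, from bench import r gives the robot as it stands.
- The arm moves only by the shell command python3 -m handwheel 'ROWS' [OPENING] [FORCE]. ROWS is JSON, a list of rows, each a list of 4 numbers: the shift along the tool's x, y, z in m, then the turn about the tool's z in degrees. A call has 1 to 10 rows; each row shifts and turns the commanded pose from where the row before left it, along the tool's axes as they then stand; what a row does not reach is not made up. A row lasts 1/10 s, in which the tool goes at most 50 mm and 8.59 degrees, less where a joint would pass 70% of its speed; a pose out of reach is approached as far as the arm can. A call is refused whole if a number of a shift passes 0.05 or a number of a turn 8.59, either way. A call with a gripper value outside its range is refused whole. OPENING is the finger opening in m, from 0 to 0.0854, set as the call begins (- or left out, the last holds). The fingers move at their own pace and stop on an object; FORCE is the grip in N (left out, the last holds). Time passes only in rows, so rows that do not move let the fingers close. It gives the time, the measured TCP pose, the force, the opening and the grip force at its end, in the units of the state.
- r.sense(): the state, without advancing time (a new reading comes with each control period).
- r.snapshot(name): name is "scene" or "top" or "wrist"; returns the picture (400x640x3 uint8, red, green, blue); there is no depth.
- r.camera_params(name): a dict with "fx", "fy", "cx", "cy" (pixels), "D" ([k1, k2, p1, p2, k3] as OpenCV has them; the pictures are not rectified), "R" (3x3) and "t" (3): a world point X has camera coordinates R X + t; the wrist camera has in their place "mount" (4x4, takes a point from camera to tool coordinates, whose origin is the TCP and whose axes are the flange's). Camera axes: x right, y down, z forward; pixel columns grow to the right and rows downward; lengths in mm; the calibration is good to about 2 mm. A picture is of the moment at which its call begins: read the wrist's pose just before it. camera_params takes no time and is no camera call.
- r.hand_in(): hands the job in; it is judged then, once.
The state is a dict: "time": time; "joint_pos": joint angles; "qd": joint speeds; "joint_efforts": joint torques, N m; "tool_pos": TCP position; "tcp_rot": TCP orientation; "ft_force": force on the tool from outside, world axes, zero at the start; "wrist_torque": the same for the moment, N m; "finger_gap": finger opening in mm; "grip_force": force on a finger pad.
Only numpy, scipy, OpenCV 4.12 (cv2) and the standard library are available. Lean on these libraries where they do the work, as an engineer would, in place of code of your own. Each camera call takes 0.05 s, during which the arm holds its last target. There are 200 camera calls.

TASK

The battery pack in the open white enclosure base has play behind it: stand packing plates from the blue stand upright on the floor of the gap behind it, one after another, as many as it takes until only the wedge still fits in front of the sloping stop bracket. Then slide the wedge down, sloping side to the bracket, and press it until you feel everything come tight and the battery is home against its contacts, the wedge sitting with at least a third of its blade below the top of the bracket. Finish while still holding the wedge pressed down firmly; plates you do not need stay out of the enclosure, and the other things on the bench stay where they are.

Things in the scene. Friction and masses are not known exactly. Their poses are not given: they have to be found in the camera images.
- tray: open white enclosure base fixed on the bench, 170 (x) x 270 (y) x 28 mm high, walls and floor 3 mm. Origin: centre of its underside. Along its middle line x = 0, from -y to +y: terminal block with leaf-spring contacts, battery pack, gap, stop bracket. Beside the gap (x 29 to 80 mm either side) the floor is clear for fingers; at the +y end lie a fan (14 mm high) and a green board.
- battery_back (a point): middle of the lower edge, at tray-floor height, of the battery pack's flat upright rear face, which looks to the tray's +y; axes as the tray's; moves with the battery. The black battery pack is 44 wide (x) x 80 long (y), its top 50 mm above the tray's underside.
- battery (a joint): how far the battery pack has slid towards its contacts (tray's -y), m: 0 = resting on the springs, 0.004 = home, hard against the terminal block. The springs push back with 1.4 N at 0 and 4.2 N at home.
- bracket: aluminium stop bracket fixed to the tray floor, 44 wide (x), 62 mm high; its place along the tray's y differs from run to run. Origin: on the floor at the foot of its face; axes as the tray's. The face looks to -y (the battery) and leans back to +y by 0.25 mm per mm of height. With the battery on its springs it is 10 to 23 mm from battery_back to this origin along y, 4 mm more when home.
- stand: blue plastic stand fixed on the bench, 34 (its x) x 190 (its y) mm, base 6 mm thick, with ribs up to 26 mm high round three plates and up to 40 mm round the wedge. Origin: centre of its underside. Plates stand at y = -78, -40 and -2 mm, the wedge at y = +58 mm, their axes along the stand's; lift straight up.
- packer1: grey plastic packing plate, 54 wide (its x) x 8 thick (its y) x 54 high mm, 30 g. Origin: centre of its underside. At the start it stands in a slot of the stand, its underside 6 mm above the bench.
- packer2: grey plastic packing plate, 54 wide (its x) x 8 thick (its y) x 54 high mm, 30 g. Origin: centre of its underside. At the start it stands in a slot of the stand, its underside 6 mm above the bench.
- packer3: grey plastic packing plate, 54 wide (its x) x 8 thick (its y) x 54 high mm, 30 g. Origin: centre of its underside. At the start it stands in a slot of the stand, its underside 6 mm above the bench.
- wedge: grey plastic wedge with a grip head, 63 to 126 g, 98 mm high. Blade 44 wide (x), 64 high: -y side upright at y = -12 mm; +y side slopes from y = 0 at the bottom to +16 mm at the top (the bracket's slope). Bottom 8 mm of the upright side bevelled (foot y = -6.5 to 0). Origin: at the bottom, lower edge of the sloping side, mid-width. Stands in the stand, bottom 6 mm above the bench.
- wedge_head (a point): middle of the wedge's head, a block 40 (x) x 22 (y, -11 to +11) mm, from 64 to 98 mm above the wedge's bottom; this point is 81 mm up. With the right number of plates the wedge comes tight with its bottom 2 to 38 mm above the tray floor. The parts rub at about 0.3; 12 to 20 N of push makes all tight.
- spool: solder reel on its blue cradle, 100 x 110 mm, 86 mm high; to be left alone
- flux_jar: white jar, 64 mm across, 65 mm high; to be left alone
- spray_can: spray can, 56 mm across, 190 mm high; to be left alone
- sorter: round white sorting tray with small parts, 100 mm across, 18 mm high; to be left alone
- screw_bin: small clear bin of brass screws, 70 x 70 x 45 mm; to be left alone
- driver: screwdriver lying on the bench; to be left alone
- brush: small brush lying on the bench; to be left alone
Mind the look-alikes: they are no part of the job. What is shaped like the packer2 but red is not meant.

How it is judged:
By the outcome, as a careful person would: the job done as asked, in the order asked, and still so for the second after the job is handed in, while the arm keeps its last pose, push and grip.
It also fails if it takes over 72 s, if anything falls off the work surface, if the arm or the gripper's body presses on something with over 40 N, if the wrist force passes 120 N, or if a joint passes its speed limit or range.

## Working session

There is one attempt and no reset: what is moved stays moved. The work goes in short steps, Python scripts to look and compute and a shell command to move; the robot and the scene stay as the last step left them, time stands still between calls to the robot, and variables do not carry over. Pictures are saved under pics/ and viewed, at most 10 in all, crops included, and the job is handed in when it is done.

```bash
mkdir -p pics; ls; python3 - <<'E'
from bench import r
import cv2,numpy as np,json
s=r.sense();print({k:np.round(v,2).tolist() for k,v in s.items()},r.tcp_to_grasp)
for n in ("scene","top","wrist"):
    im=r.snapshot(n);cv2.imwrite(f"pics/{n}0.png",im[...,::-1])
    p=r.camera_params(n);print(n,{k:np.round(v,4).tolist() for k,v in p.items()})
E
```

```text
pics
{'time': 0.0, 'joint_pos': [67.81, 7.51, 85.33, 0.0, 87.26, -4.89], 'qd': [0.02, 0.01, 0.08, 0.01, -0.01, 0.01], 'joint_efforts': [-0.0, -56.94, -50.05, -0.0, 0.02, -0.0], 'tool_pos': [178.1, 572.36, 210.25], 'tcp_rot': [-179.9, -0.01, 162.71], 'ft_force': [-0.48, -0.83, 0.21], 'wrist_torque': [-0.01, 0.06, 0.02], 'grip_force': 0.0, 'finger_gap': 85.36} 18.700000000000003
scene {'fx': 471.2035, 'fy': 471.2035, 'cx': 315.9289, 'cy': 199.8903, 'D': [0.0379, 0.0, 0.0, 0.0, 0.0], 'R': [[-0.8174, 0.5759, 0.0146], [0.4346, 0.6331, -0.6406], [-0.3782, -0.5173, -0.7677]], 't': [500.7607, -138.9929, 1540.0188]}
top {'fx': 413.5088, 'fy': 413.5088, 'cx': 321.7873, 'cy': 194.917, 'D': [-0.0408, 0.0, 0.0, 0.0, 0.0], 'R': [[-0.0052, -0.9999, -0.0158], [-0.9875, 0.0077, -0.1571], [0.1572, 0.0148, -0.9874]], 't': [-62.39, 572.8127, 977.5293]}
wrist {'fx': 287.5769, 'fy': 287.5769, 'cx': 315.4423, 'cy': 200.4462, 'D': [-0.034, 0.0, 0.0, 0.0, 0.0], 'mount': [[-0.0006, -0.9599, -0.2803, 71.9082], [1.0, -0.0003, -0.001, -1.1857], [0.0009, -0.2803, 0.9599, -162.2229], [0.0, 0.0, 0.0, 1.0]]}
```

View pics/top0.png

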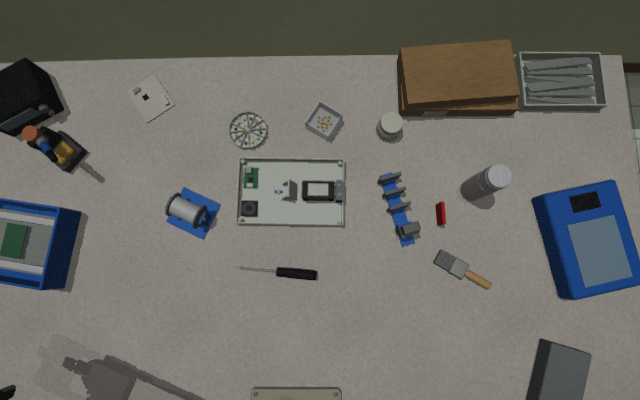

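View pics/scene0.png

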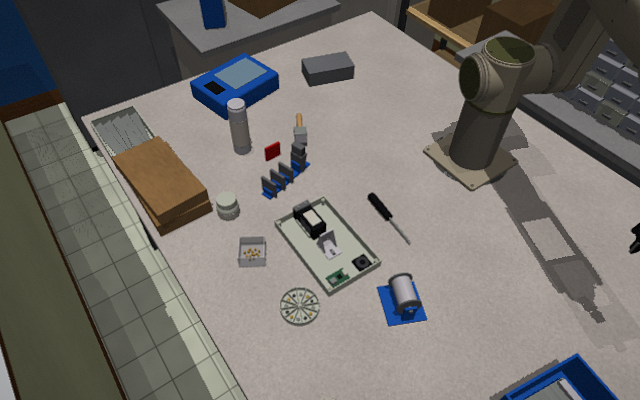

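The top view shows the tray centred near (291,192), with fan and board to the left (world +y). The bracket is near (285,190), the battery near (320,190), and the blue stand runs from (390,180) to (405,240) with the wedge at (407,230). The scene view agrees, and the red look-alike is at (440,213).

```bash
cat > h.py <<'E'
from bench import r
import cv2,numpy as np
from scipy.spatial.transform import Rotation as Ro
def cam(n,s=None):
    p=r.camera_params(n);K=np.array([[p['fx'],0,p['cx']],[0,p['fy'],p['cy']],[0,0,1]]);D=np.array(p['D'])
    if n=='wrist':
        s=s or r.sense();M=np.array(p['mount']);Rt=Ro.from_euler('xyz',s['tcp_rot'],degrees=True).as_matrix()
        Rc=Rt@M[:3,:3];c=np.array(s['tool_pos'])+Rt@M[:3,3]
        return K,D,Rc.T,-Rc.T@c
    return K,D,np.array(p['R']),np.array(p['t'])
def ray(C,px,z):
    K,D,R,t=C;u=cv2.undistortPoints(np.float64(px).reshape(-1,1,2),K,D)[:,0]
    d=np.c_[u,np.ones(len(u))]@R;c=-R.T@t
    return c+d*((z-c[2])/d[:,2])[:,None]
def proj(C,X):
    K,D,R,t=C;return cv2.projectPoints(np.float64(X).reshape(-1,1,3),cv2.Rodrigues(R)[0],t,K,D)[0][:,0]
def shot(name,tag):
    s=r.sense();im=r.snapshot(name)[...,::-1].copy();cv2.imwrite(f'pics/{tag}.png',im);np.save(f'pics/{tag}.npy',np.r_[s['tool_pos'],s['tcp_rot']])
    return im,cam(name,s)
def load(name,tag):
    v=np.load(f'pics/{tag}.npy');return cv2.imread(f'pics/{tag}.png'),cam(name,dict(tool_pos=v[:3],tcp_rot=v[3:]))
E
python3 - <<'E'
from h import *
im=cv2.imread('pics/top0.png');C=cam('top');hsv=cv2.cvtColor(im,cv2.COLOR_BGR2HSV)
m=cv2.inRange(hsv,(100,120,60),(125,255,255));m[:,:370]=0;m[:,430:]=0
ys,xs=np.nonzero(m);print('blue bbox',xs.min(),xs.max(),ys.min(),ys.max())
P=ray(C,np.c_[xs,ys],6);print('stand',cv2.minAreaRect(P[:,:2].astype(np.float32)))
print('tray corners z28',ray(C,[[238,158],[345,158],[345,226],[238,226]],28).round())
print('bracket/batt',ray(C,[[288,190],[302,190],[335,190]],50).round())
print('spray',ray(C,[[498,175]],190).round(), 'jar',ray(C,[[391,121]],65).round())
E
```

```text
blue bbox 380 414 173 245
stand ((542.355224609375, -259.3868713378906), (188.45120239257812, 39.155006408691406), 16.022647857666016)
tray corners z28 [[ 673.  148.   28.]
 [ 670. -126.   28.]
 [ 496. -123.   28.]
 [ 498.  144.   28.]]
bracket/batt [[585.  17.  50.]
 [584. -17.  50.]
 [584. -99.  50.]]
spray [[ 589. -445.  190.]] jar [[ 754. -240.   65.]]
```

```bash
python3 -m handwheel '[[-0.036,-0.0308,0,0],[-0.036,-0.0308,0,0],[-0.036,-0.0308,0,0],[-0.036,-0.0308,0,0],[-0.036,-0.0308,0,0],[-0.036,-0.0308,0,0],[-0.036,-0.0308,0,0],[-0.036,-0.0308,0,0],[-0.036,-0.0308,0,0],[-0.036,-0.0308,0,0]]'
python3 -m handwheel '[[-0.036,-0.0308,0,0],[-0.036,-0.0308,0,0],[-0.036,-0.0308,0,0],[-0.036,-0.0308,0,0],[-0.036,-0.0308,0,0],[-0.036,-0.0308,0,0],[0,0,0,8.55],[0,0,0,8.55],[0,0,0,8.55],[0,0,0,8.55]]'
python3 -m handwheel '[[0,0,0,8.55],[0,0,0,8.55],[0,0,0,8.55],[0,0,0,8.55],[0,0,0,4.2],[0,0,0,0],[0,0,0,0]]'
python3 -c "
from h import *
shot('wrist','w1');s=r.sense();print(s['ft_force'],s['joint_pos'])"
```

```text
time: 1.15
tool_pos: [431.0, 170.0, 211.3]
tcp_rot: [180.0, 0.0, 162.7]
ft_force: [1.0, 0.5, 0.4]
finger_gap: 85.4
grip_force: 0.0
time: 2.15
tool_pos: [581.6, -69.1, 210.7]
tcp_rot: [-180.0, -0.0, 128.1]
ft_force: [0.0, 1.2, 1.1]
finger_gap: 85.4
grip_force: 0.0
time: 2.85
tool_pos: [581.7, -68.8, 211.0]
tcp_rot: [-180.0, -0.0, 90.2]
ft_force: [0.7, -0.3, -0.4]
finger_gap: 85.4
grip_force: 0.0
[0.8184307  0.08777919 0.12652577] [-1.17626787e+01  5.30218498e+00  8.76199282e+01 -9.69893924e-05
  8.70989520e+01 -1.20026984e+01]
```

View pics/w1.png

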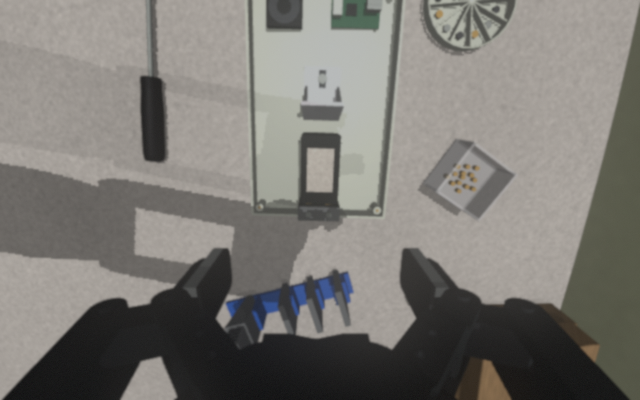

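The wrist view shows the battery's black rear edge at row ~134 (columns 302–341), the bracket at rows ~85–119, and the tray edges at columns ~253/395. Below it are the stand and its parts between the fingers. I'll enlarge the gap region.

```bash
python3 - <<'E'
from h import *
im,C=load('wrist','w1')
c=cv2.resize(im[60:150,270:370],None,fx=6,fy=6,interpolation=cv2.INTER_NEAREST);cv2.imwrite('pics/w1c.png',c)
g=cv2.cvtColor(im,cv2.COLOR_BGR2GRAY)
print('col mean 310-334',[(i,int(v)) for i,v in enumerate(g[60:150,310:334].mean(1),60)])
print(ray(C,[[321,134]],50),ray(C,[[321,108],[321,119]],65), ray(C,[[321,119]],3))
print(-C[2].T@C[3])
E
```

```text
col mean 310-334 [(60, 184), (61, 184), (62, 184), (63, 184), (64, 184), (65, 185), (66, 184), (67, 185), (68, 183), (69, 178), (70, 169), (71, 161), (72, 160), (73, 165), (74, 171), (75, 175), (76, 176), (77, 176), (78, 176), (79, 176), (80, 175), (81, 174), (82, 171), (83, 167), (84, 162), (85, 161), (86, 163), (87, 170), (88, 178), (89, 183), (90, 184), (91, 184), (92, 184), (93, 184), (94, 184), (95, 184), (96, 184), (97, 183), (98, 182), (99, 182), (100, 182), (101, 182), (102, 182), (103, 181), (104, 170), (105, 144), (106, 113), (107, 95), (108, 91), (109, 91), (110, 91), (111, 91), (112, 91), (113, 91), (114, 91), (115, 91), (116, 91), (117, 91), (118, 93), (119, 107), (120, 136), (121, 161), (122, 172), (123, 174), (124, 174), (125, 174), (126, 173), (127, 173), (128, 173), (129, 173), (130, 171), (131, 159), (132, 128), (133, 89), (134, 69), (135, 67), (136, 69), (137, 69), (138, 69), (139, 69), (140, 69), (141, 69), (142, 69), (143, 68), (144, 68), (145, 68), (146, 71), (147, 90), (148, 126), (149, 158)]
[[586.3359359  -17.08891278  50.        ]] [[585.83373383   9.87148804  65.        ]
 [585.92945287  -1.02943317  65.        ]] [[587.02702386  -1.53904996   3.        ]]
[580.4725676    1.50427116 373.25057508]
```

View pics/w1c.png

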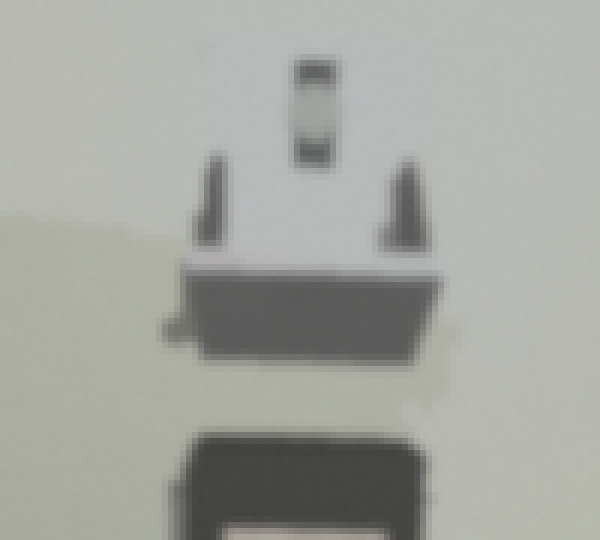

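```bash
python3 - <<'E'
from h import *
im,C=load('wrist','w1')
print('face top z65',ray(C,[[307,106],[335,106]],65)[:,1],'-15.5; foot z3',ray(C,[[308,119.7],[334,119.7]],3)[:,1])
print('batt row132.2 z3',ray(C,[[321,132.2]],3)[:,1],'z50',ray(C,[[321,132.2]],50)[:,1],'front', ray(C,[[321,206]],50)[:,1])
# tray edges: outer left/right at z28 fits
g=cv2.cvtColor(im,cv2.COLOR_BGR2GRAY).astype(int)
for row in (40,80,130,180):
    l=g[row,235:275]; rr=g[row,370:410]
    print(row,'L',l.tolist(),'R',rr.tolist())
# bracket and battery x edges
print(g[112,296:348].tolist());print(g[145,294:350].tolist())
E
```

```text
face top z65 [11.78053336 11.89891812] -15.5; foot z3 [-2.44023133 -2.30709839]
batt row132.2 z3 [-17.57684485] z50 [-15.15466778] front [-99.99103661]
40 L [165, 164, 164, 165, 165, 165, 164, 164, 166, 168, 172, 177, 172, 149, 113, 92, 94, 116, 148, 174, 182, 183, 183, 183, 184, 183, 183, 183, 183, 183, 183, 184, 183, 183, 183, 183, 182, 184, 183, 183] R [183, 183, 183, 183, 182, 183, 183, 183, 183, 183, 183, 183, 183, 183, 183, 183, 182, 183, 182, 180, 167, 139, 115, 103, 92, 86, 83, 90, 110, 143, 168, 174, 167, 162, 161, 163, 162, 162, 163, 164]
80 L [165, 168, 169, 169, 168, 167, 168, 167, 164, 161, 161, 166, 175, 171, 150, 116, 95, 96, 120, 153, 176, 183, 183, 183, 184, 184, 184, 184, 184, 184, 183, 184, 184, 184, 184, 184, 184, 184, 184, 184] R [183, 184, 184, 184, 184, 183, 184, 184, 184, 184, 183, 184, 184, 184, 184, 183, 174, 154, 130, 115, 101, 91, 87, 89, 104, 135, 165, 176, 175, 170, 167, 163, 161, 161, 160, 161, 161, 161, 163, 163]
130 L [161, 160, 159, 159, 158, 158, 160, 161, 162, 163, 163, 163, 163, 170, 175, 165, 133, 101, 93, 110, 144, 169, 180, 183, 183, 183, 183, 
[... 433 characters left out ...]
 165, 164, 165, 164, 165, 165, 165] R [179, 179, 178, 179, 179, 179, 179, 176, 160, 133, 110, 96, 88, 84, 91, 114, 145, 167, 169, 164, 160, 158, 158, 160, 161, 162, 161, 161, 162, 164, 165, 167, 166, 163, 161, 159, 159, 159, 161, 162]
[172, 166, 158, 142, 123, 111, 101, 94, 92, 92, 92, 92, 91, 93, 92, 92, 92, 93, 92, 92, 92, 92, 92, 91, 91, 91, 91, 91, 91, 92, 92, 92, 92, 91, 90, 92, 92, 91, 91, 91, 92, 92, 93, 94, 106, 133, 162, 178, 182, 182, 182, 183]
[171, 171, 169, 161, 141, 119, 102, 83, 69, 69, 68, 68, 69, 69, 69, 68, 68, 69, 67, 69, 69, 68, 69, 69, 69, 69, 68, 68, 69, 69, 69, 69, 69, 69, 69, 69, 69, 69, 69, 68, 69, 69, 68, 69, 71, 87, 124, 163, 179, 182, 183, 182, 183, 183, 183, 184]
```

```bash
python3 -m handwheel '[[0,0.003,0.05,0],[0,0.003,0.05,0],[0,0,0,0],[0,0,0,0]]' | head -2
python3 -c "
from h import *
shot('wrist','w2')"
python3 -m handwheel '[[-0.035,0,0,0],[0,0,0,0],[0,0,0,0]]' | head -2
python3 - <<'E'
from h import *
shot('wrist','w3')
for t in ('w2','w3'):
    im,C=load('wrist',t);print(t,(-C[2].T@C[3]).round(1))
    g=cv2.cvtColor(im,cv2.COLOR_BGR2GRAY).astype(float)
    p0=proj(C,[[584.,-3,3]])[0];c=int(p0[0]);print(c)
    prof=g[:,c-12:c+12].mean(1)
    e=[]
    for i in range(int(p0[1])-50,int(p0[1])+50):
        d=abs(prof[i+1]-prof[i-1])
        if d>25 and d>=abs(prof[i+2]-prof[i]) and d>abs(prof[i]-prof[i-2]):
            a,b=abs(prof[i]-prof[i-2]),abs(prof[i+2]-prof[i]);o=.5*(a-b)/(a-2*d+b)
            q=i+o
            e.append((round(q,2),int(prof[i-3]),int(prof[i+3]),*[round(ray(C,[[c,q]],z)[0,1],2) for z in (3,50,65)]))
    for x in e: print(x)
E
```

```text
time: 3.3
tool_pos: [586.9, -68.6, 111.1]
time: 3.65
tool_pos: [590.0, -105.0, 115.2]
w2 [586.2   1.6 273.4]
314
(np.float64(99.88), 182, 89, np.float64(16.01), np.float64(13.51), np.float64(12.71))
(np.float64(121.17), 88, 172, np.float64(-2.41), np.float64(-1.71), np.float64(-1.49))
(np.float64(138.01), 170, 59, np.float64(-17.45), np.float64(-14.14), np.float64(-13.08))
(np.float64(161.25), 63, 172, np.float64(-38.97), np.float64(-31.91), np.float64(-29.66))
w3 [588.1 -34.4 277.3]
309
(np.float64(43.34), 184, 93, np.float64(26.37), np.float64(15.96), np.float64(12.63))
(np.float64(78.9), 92, 186, np.float64(-2.52), np.float64(-7.99), np.float64(-9.73))
(np.float64(92.46), 185, 72, np.float64(-13.95), np.float64(-17.46), np.float64(-18.58))
(np.float64(112.66), 69, 177, np.float64(-31.45), np.float64(-31.96), np.float64(-32.12))
```

```bash
python3 - <<'E'
from h import *
im,C=load('wrist','w1')
P=ray(C,[[248.4,40],[252.5,180],[398.6,40],[385.4,180]],28);print(P.round(2))
for a,b in((0,1),(2,3)): d=P[a]-P[b];print('yaw',np.degrees(np.arctan2(-d[0],d[1])))
for t in('w2','w3'):
    im,C=load('wrist',t);g=cv2.cvtColor(im,cv2.COLOR_BGR2GRAY).astype(int)
    r0={'w2':117,'w3':75}[t];c=314;row=g[r0];m=[i for i in range(230,400) if row[i]<135]
    print(t,m[0],m[-1]);print(ray(C,[[m[0]-.5,r0],[m[-1]+.5,r0]],10).round(2))
    r1={'w2':128,'w3':100}[t];print(g[r1,255:370:3].tolist())
    # foot-edge yaw
    pts=[]
    for cc in (297,302,307,312,317,322,327):
        col=g[:,cc];lo={'w2':112,'w3':68}[t]
        k=next(i for i in range(lo,lo+30) if col[i]>130);pts.append([cc,k-(col[k]-130)/(col[k]-col[k-1]+1e-9)])
    Q=ray(C,pts,3);print('foot yaw',np.degrees(np.polyfit(Q[:,0],Q[:,1],1)[0]))
E
```

```text
[[506.93  81.86  28.  ]
 [503.13 -73.8   28.  ]
 [670.3   82.6   28.  ]
 [666.32 -73.14  28.  ]]
yaw -1.399314224337664
yaw -1.466205294615361
w2 287 342
[[559.74   1.23  10.  ]
 [609.15   1.34  10.  ]]
[169, 169, 169, 168, 170, 170, 170, 170, 170, 170, 170, 171, 171, 171, 171, 172, 173, 172, 172, 172, 172, 172, 172, 172, 172, 172, 172, 172, 172, 172, 172, 172, 173, 172, 172, 180, 183, 183, 182]
foot yaw -1.3569652278285966
w3 287 337
[[ 5.6437e+02 -1.6000e-01  1.0000e+01]
 [ 6.0843e+02 -1.3000e-01  1.0000e+01]]
[174, 174, 174, 174, 175, 175, 176, 175, 176, 141, 71, 69, 70, 70, 68, 70, 69, 70, 71, 72, 72, 73, 72, 74, 73, 74, 75, 74, 86, 181, 186, 186, 186, 186, 186, 187, 187, 186, 187]
foot yaw -1.4804976727246568
```

```bash
python3 -m handwheel '[[-0.045,-0.006,-0.04,0],[-0.045,-0.006,-0.04,0],[-0.045,-0.006,-0.02,0],[-0.045,-0.006,0,0],[-0.045,-0.006,0,0],[0,0,0,0],[0,0,0,0],[0,0,0,0]]' | head -3
python3 - <<'E'
from h import *
im,C=shot('wrist','w4')
print((-C[2].T@C[3]).round(1))
E
```

```text
time: 4.5
tool_pos: [561.0, -312.1, 198.3]
tcp_rot: [180.0, -0.0, 90.2]
[ 559.7 -241.8  360.5]
```

View pics/w4.png

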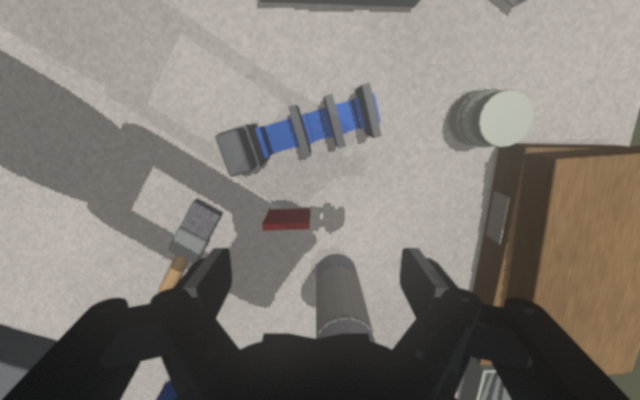

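The wrist view of the stand shows the wedge head at about (238,150), plates at about (299,131), (334,121) and (368,110), the red look-alike at (287,219), and the spray can below centre. I'll crop and measure the plate tops.

```bash
python3 - <<'E'
from h import *
im,C=load('wrist','w4')
cv2.imwrite('pics/w4c.png',cv2.resize(im[75:185,210:390],None,fx=4.4,fy=4.4,interpolation=cv2.INTER_NEAREST))
a=np.radians(106);X=np.array([np.cos(a),np.sin(a)]);Y=np.array([-np.sin(a),np.cos(a)])
for y,z in((-78,60),(-40,60),(-2,60),(58,104)):
    p=np.array([542.4,-259.4])+Y*y;print(y,p.round(1),proj(C,[[*p,z],[*(p+27*X),z],[*(p-27*X),z]]).round(1).tolist())
E
```

```text
-78 [ 617.4 -237.9] [[372.9, 112.7], [366.7, 85.2], [378.7, 139.0]]
-40 [ 580.9 -248.4] [[336.3, 123.2], [329.3, 96.2], [342.9, 149.1]]
-2 [ 544.3 -258.8] [[300.3, 133.7], [292.5, 107.2], [307.7, 159.1]]
58 [ 486.6 -275.4] [[233.4, 155.6], [222.7, 125.6], [243.6, 183.9]]
```

View pics/w4c.png

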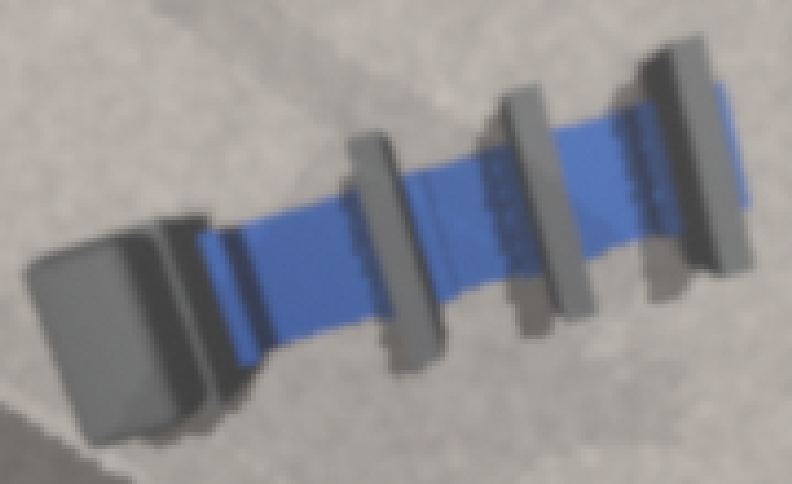

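```bash
python3 - <<'E'
from h import *
im,C=load('wrist','w4')
f=lambda L:np.array(L)/4.4+[209.6,74.6]
res={}
for n,z,L in(('pR',60,[(672,40),(705,38),(752,268),(718,272)]),('pM',60,[(503,97),(541,88),(594,315),(560,320)]),('wedge',104,[(25,268),(118,235),(180,415),(92,445)])):
    Q=ray(C,f(L),z)[:,:2];c=Q.mean(0);d=(Q[0]+Q[1]-Q[2]-Q[3])/2;e=(Q[0]+Q[3]-Q[1]-Q[2])/2
    print(n,c.round(1),'long',np.linalg.norm(d).round(1),'ang',np.degrees(np.arctan2(d[1],d[0])).round(1),'short',np.linalg.norm(e).round(1),'ang-90',np.degrees(np.arctan2(e[1],e[0])).round(1)-90)
    res[n]=c
v=res['wedge']-res['pR'];print('stand yaw from line',np.degrees(np.arctan2(-v[0],v[1])),np.linalg.norm(v))
v=res['pM']-res['pR'];print(np.degrees(np.arctan2(-v[0],v[1])),np.linalg.norm(v))
E
```

```text
pR [ 615.9 -235.6] long 52.2 ang 104.8 short 7.6 ang-90 -264.6
pM [ 579.2 -246.9] long 51.9 ang 105.2 short 8.4 ang-90 -259.2
wedge [ 486.7 -272.6] long 37.4 ang 106.2 short 19.9 ang-90 -251.5
stand yaw from line 105.98556502649258 134.3630965236194
107.10826491226675 38.432961358781796
```

```bash
python3 -m handwheel '[[0.038,0.028,0,0],[0.0385,0.0277,0,8.5],[0,0,0,8.5],[0,0,0,8.5],[0,0,0,8.5],[0,0,0,8.5],[0,0,0,8.5],[0,0,0,8.5],[0,0,0,8.5],[0,0,0,6.2]]'
python3 -m handwheel '[[0,0,0.04,0],[0,0,0,0],[0,0,0,0]]'
python3 -c "
from h import *
im,C=shot('wrist','w5');s=r.sense();print(s['tool_pos'],s['tcp_rot'])
cv2.imwrite('pics/w5c.png',im)
print(-C[2].T@C[3])"
```

```text
time: 5.55
tool_pos: [616.3, -234.8, 197.9]
tcp_rot: [-180.0, -0.0, 15.7]
ft_force: [-0.2, 1.1, 1.0]
finger_gap: 85.1
grip_force: 0.0
time: 5.85
tool_pos: [615.1, -235.0, 156.8]
tcp_rot: [-179.9, 0.1, 16.0]
ft_force: [0.4, -0.2, 0.1]
finger_gap: 85.5
grip_force: 0.0
[ 616.0412629  -235.77878445  158.4301819 ] [-1.79987266e+02  7.78311860e-03  1.60157343e+01]
[ 683.09245705 -216.5224579   318.83054949]
```

View pics/w5.png

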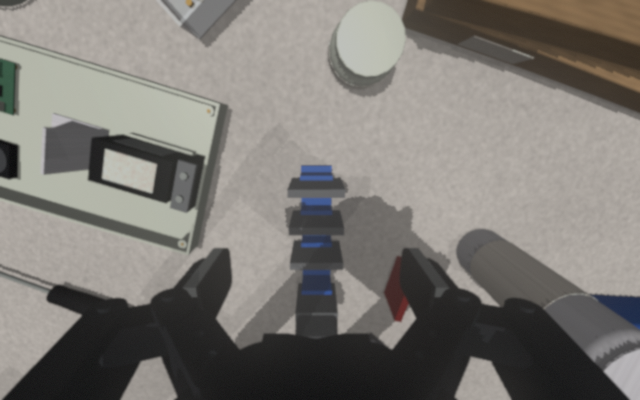

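The plates sit between the fingers, centred at column ~317 (the finger midline is ~316). The outer plate is at row ~187. I'll check its position along tool x.

```bash
python3 - <<'E'
from h import *
im,C=load('wrist','w5');v=np.load('pics/w5.npy');g=cv2.cvtColor(im,cv2.COLOR_BGR2GRAY)
print([(i,int(x)) for i,x in enumerate(g[172:262,322:340].mean(1),172)][::1])
Rt=Ro.from_euler('xyz',v[3:],degrees=True).as_matrix()
for q in (180,190,195): print(q,((ray(C,[[317,q]],60)[0]-v[:3])@Rt).round(1))
row=g[186];print(row[280:356:2].tolist())
E
```

```text
[(172, 116), (173, 107), (174, 103), (175, 104), (176, 107), (177, 101), (178, 91), (179, 83), (180, 76), (181, 70), (182, 67), (183, 67), (184, 67), (185, 67), (186, 67), (187, 67), (188, 72), (189, 84), (190, 96), (191, 101), (192, 102), (193, 102), (194, 102), (195, 102), (196, 103), (197, 109), (198, 116), (199, 118), (200, 118), (201, 117), (202, 116), (203, 114), (204, 108), (205, 95), (206, 84), (207, 78), (208, 76), (209, 72), (210, 67), (211, 64), (212, 63), (213, 62), (214, 61), (215, 60), (216, 59), (217, 58), (218, 58), (219, 58), (220, 57), (221, 57), (222, 57), (223, 57), (224, 57), (225, 57), (226, 58), (227, 62), (228, 66), (229, 68), (230, 68), (231, 68), (232, 67), (233, 68), (234, 71), (235, 77), (236, 81), (237, 80), (238, 78), (239, 74), (240, 68), (241, 61), (242, 58), (243, 59), (244, 60), (245, 59), (246, 58), (247, 57), (248, 56), (249, 55), (250, 55), (251, 55), (252, 55), (253, 55), (254, 55), (255, 55), (256, 55), (257, 55), (258, 55), (259, 55), (260, 55), (261, 56)]
180 [13.8  2.2 96.7]
190 [ 4.3  2.2 96.8]
195 [-0.5  2.2 96.8]
[163, 162, 159, 153, 123, 72, 69, 68, 69, 69, 68, 67, 67, 66, 68, 68, 68, 66, 67, 66, 68, 67, 68, 67, 66, 66, 68, 67, 67, 68, 70, 69, 87, 108, 144, 153, 156, 157]
```

```bash
python3 -m handwheel '[[0.0012,0,0.045,0],[0,0,0.045,0],[0,0,0.03,0],[0,0,0.01,0],[0,0,0,0],[0,0,0,0]]'; python3 -c "
from bench import r
print(r.sense()['tool_pos'])"
```

```text
time: 6.5
tool_pos: [618.9, -237.2, 30.6]
tcp_rot: [179.9, -0.2, 15.9]
ft_force: [1.6, 0.0, 1.0]
finger_gap: 85.7
grip_force: 0.0
[ 618.93682819 -237.19209545   30.64445048]
```

```bash
python3 -m handwheel '[[0,0,0.004,0],[0,0,0,0],[0,0,0,0],[0,0,0,0],[0,0,0,0]]' 0.045 35
python3 -m handwheel '[[0,0,0,0],[0,0,0,0],[0,0,-0.02,0],[0,0,-0.04,0],[0,0,-0.045,0],[0,0,-0.045,0],[0,0,0,0]]'; python3 -c "
from bench import r
print(r.sense()['tool_pos'])"
```

```text
time: 7.0
tool_pos: [618.1, -236.8, 25.3]
tcp_rot: [179.9, -0.1, 15.9]
ft_force: [-0.3, 0.2, 6.1]
finger_gap: 52.4
grip_force: 36.6
time: 7.7
tool_pos: [621.2, -238.4, 183.4]
tcp_rot: [179.5, -0.6, 15.9]
ft_force: [0.7, -0.9, 0.5]
finger_gap: 52.7
grip_force: 36.9
[ 621.15781176 -238.36191927  183.43355874]
```

```bash
python3 -m handwheel '[[0,0,0,-8.5],[0,0,0,-8.5],[0,0,0,-8.5],[0,0,0,-8.5],[0,0,0,-8.5],[0,0,0,-8.5],[0,0,0,-8.5],[0,0,0,-8.5],[0,0,0,-4.6]]' |tail -2
python3 -m handwheel '[[0.045,-0.0075,0,0],[0.045,-0.0075,0,0],[0.045,-0.0075,0,0],[0.045,-0.007,0,0],[0.0442,-0.007,0,0],[0,0,0,0],[0,0,0,0]]'
python3 - <<'E'
from h import *
L=[]
for i in range(6):
    s=r.sense();L.append(np.r_[s['tool_pos'],s['tcp_rot']])
    if i<5:r.snapshot('wrist')
im,C=shot('wrist','w6')
L=np.array(L);print(L.round(1));print(L.mean(0))
E
```

```text
finger_gap: 52.9
grip_force: 36.9
time: 9.3
tool_pos: [586.3, -10.3, 173.7]
tcp_rot: [180.0, 0.0, 88.7]
ft_force: [-0.1, 0.5, -0.3]
finger_gap: 52.6
grip_force: 36.9
[[ 586.3  -10.3  173.7  180.     0.    88.7]
 [ 586.4  -11.4  173.7  180.     0.    88.6]
 [ 586.4  -12.1  173.6  180.     0.    88.5]
 [ 586.5  -12.5  173.6  180.     0.    88.5]
 [ 586.4  -12.7  173.5 -180.     0.    88.4]
 [ 586.4  -12.7  173.5 -180.     0.    88.4]]
[ 5.86392981e+02 -1.19665366e+01  1.73587077e+02  5.99917451e+01
  2.18494933e-02  8.85086619e+01]
```

View pics/w6.png

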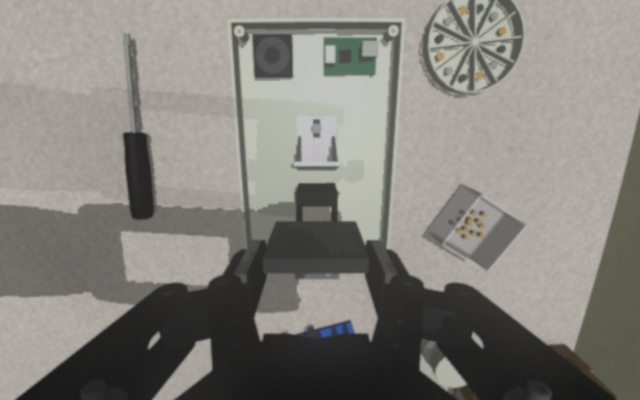

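The plate is held squarely (top band at rows ~257–271, lower edge at row ~222, columns 265–368). The tray, bracket (295–340, row ~165) and battery are in view ahead. I'll check the plate's offset in the grip and the remaining shift.

```bash
python3 - <<'E'
from h import *
im,C=load('wrist','w6');v=np.load('pics/w6.npy');g=cv2.cvtColor(im,cv2.COLOR_BGR2GRAY)
print(v.round(2))
print([(i,int(x)) for i,x in enumerate(g[214:278,300:330].mean(1),214)])
for q,z in((222,-18),(258,36),(271,36)):
    print(q,(ray(C,[[316,q]],v[2]+z)[0]-v[:3]).round(2))
# bracket & battery again, from this view
for nm,q,z in (('edges',0,0),): pass
pr=g[:,306:328].mean(1);print([(i,int(pr[i])) for i in range(155,200)])
print('bracket top z65 row165',ray(C,[[316,165]],65),'batt row183 z50',ray(C,[[316,183]],50),ray(C,[[316,183]],3))
E
```

```text
[ 5.8642e+02 -1.2710e+01  1.7348e+02 -1.7999e+02  1.0000e-02  8.8420e+01]
[(214, 107), (215, 106), (216, 106), (217, 106), (218, 106), (219, 104), (220, 97), (221, 81), (222, 67), (223, 63), (224, 63), (225, 62), (226, 62), (227, 62), (228, 61), (229, 61), (230, 61), (231, 61), (232, 60), (233, 60), (234, 59), (235, 59), (236, 59), (237, 58), (238, 58), (239, 57), (240, 57), (241, 57), (242, 57), (243, 57), (244, 56), (245, 56), (246, 56), (247, 56), (248, 56), (249, 55), (250, 55), (251, 55), (252, 55), (253, 55), (254, 55), (255, 55), (256, 55), (257, 56), (258, 58), (259, 63), (260, 66), (261, 66), (262, 66), (263, 67), (264, 67), (265, 67), (266, 67), (267, 67), (268, 67), (269, 67), (270, 67), (271, 68), (272, 74), (273, 85), (274, 97), (275, 102), (276, 102), (277, 105)]
222 [ -0.61   2.5  -18.  ]
258 [-0.63  4.16 36.  ]
271 [-0.83 -2.97 36.  ]
[(155, 186), (156, 185), (157, 184), (158, 184), (159, 184), (160, 184), (161, 187), (162, 191), (163, 192), (164, 189), (165, 171), (166, 131), (167, 99), (168, 95), (169, 110), (170, 139), (171, 165), (172, 174), (173, 176), (174, 175), (175, 175), (176, 175), (177, 175), (178, 175), (179, 175), (180, 174), (181, 170), (182, 150), (183, 107), (184, 69), (185, 60), (186, 59), (187, 59), (188, 58), (189, 58), (190, 58), (191, 58), (192, 58), (193, 59), (194, 61), (195, 61), (196, 60), (197, 60), (198, 60), (199, 60)]
bracket top z65 row165 [[586.57447737  13.22894395  65.        ]] batt row183 z50 [[586.01615411  -7.65671496  50.        ]] [[585.77975741 -18.39934959   3.        ]]
```

```bash
python3 -m handwheel '[[0.0017,0.0003,0.045,0],[0,0,0.045,0],[0,0,0.03,0],[0,0,0.015,0],[0,0,0.006,0],[0,0,0,0],[0,0,0,0]]'
python3 -m handwheel '[[0,0,0.003,0],[0,0,0.003,0],[0,0,0,0],[0,0,0,0],[0,0,0,0]]'
```

```text
time: 10.3
tool_pos: [588.3, -10.0, 34.7]
tcp_rot: [179.8, 0.0, 88.5]
ft_force: [-0.7, -0.7, 1.5]
finger_gap: 52.4
grip_force: 36.9
time: 10.8
tool_pos: [586.7, -9.6, 26.7]
tcp_rot: [180.0, -0.0, 88.5]
ft_force: [-0.8, 0.3, 0.4]
finger_gap: 52.9
grip_force: 36.9
```

```bash
python3 -m handwheel '[[0,0,0.0025,0],[0,0,0,0],[0,0,0,0],[0,0,0,0]]'|head -4
python3 -m handwheel '[[0,0,0.0015,0],[0,0,0,0],[0,0,0,0],[0,0,0,0]]'|head -4
python3 -m handwheel '[[0,0,0.0015,0],[0,0,0,0],[0,0,0,0],[0,0,0,0]]'|head -4
```

```text
time: 11.2
tool_pos: [586.6, -9.7, 24.1]
tcp_rot: [-180.0, 0.0, 88.5]
ft_force: [0.0, -0.4, 0.1]
time: 11.6
tool_pos: [586.7, -9.6, 22.6]
tcp_rot: [180.0, -0.0, 88.5]
ft_force: [-0.1, -0.3, -0.5]
time: 12.0
tool_pos: [587.5, -9.8, 22.3]
tcp_rot: [179.9, 0.0, 88.5]
ft_force: [-0.2, -0.8, 6.4]
```

```bash
python3 -m handwheel '[[-0.0018,0,-0.0006,0],[-0.0018,0,0,0],[0,0,0,0],[0,0,0,0],[0,0,0,0]]'|head -4
python3 -m handwheel '[[0,0,0.0003,0],[0,0,0,0],[0,0,0,0],[0,0,0,0],[0,0,0,0]]' 0.072
```

```text
time: 12.5
tool_pos: [587.1, -13.0, 22.3]
tcp_rot: [179.9, -0.0, 88.5]
ft_force: [-0.2, 3.0, 5.6]
time: 13.0
tool_pos: [586.4, -13.3, 21.2]
tcp_rot: [-180.0, 0.0, 88.5]
ft_force: [0.1, -0.1, -0.0]
finger_gap: 72.0
grip_force: 0.0
```

```bash
python3 -m handwheel '[[0,0,-0.03,0],[0,0,-0.045,0],[0,0,-0.045,0],[0,0,-0.03,0],[-0.0437,-0.0156,0,0],[-0.0437,-0.0156,0,0],[-0.0437,-0.0156,0,0],[-0.0437,-0.0156,0,0],[-0.0437,-0.0156,0,0],[-0.0437,-0.0156,0,0]]' 0.072|head -4
python3 -m handwheel '[[0,0,0,-8.5],[0,0,0,-8.5],[0,0,0,-8.5],[0,0,0,-8.5],[0,0,0,-8.5],[0,0,0,-8.5],[0,0,0,-8.5],[0,0,0,-8.5],[0,0,0,-8.5],[0,0,0,-8.5]]' |head -3
python3 -m handwheel '[[0,0,0,-8.5],[0,0,0,-8.5],[0,0,0,-5.5],[0,0,0,0],[0,0,0,0],[0,0,0,0],[0,0,0,0]]'
python3 - <<'E'
from h import *
im,C=shot('wrist','w7');v=np.load('pics/w7.npy');print(v.round(2),r.sense()['joint_pos'])
E
```

```text
time: 14.0
tool_pos: [485.3, -274.6, 171.5]
tcp_rot: [180.0, 0.0, 88.5]
ft_force: [1.3, -1.7, -0.1]
time: 15.0
tool_pos: [486.1, -272.9, 171.3]
tcp_rot: [180.0, -0.0, 173.9]
time: 15.7
tool_pos: [486.2, -272.9, 171.4]
tcp_rot: [180.0, 0.0, -164.1]
ft_force: [-0.6, 0.1, -0.4]
finger_gap: 71.7
grip_force: 0.0
[ 486.21 -272.93  171.37  180.      0.   -164.06] [-3.45765362e+01  2.16971121e+00  9.50588896e+01  5.86759466e-04
  8.27709306e+01 -1.40537293e+02]
```

View pics/w7.png

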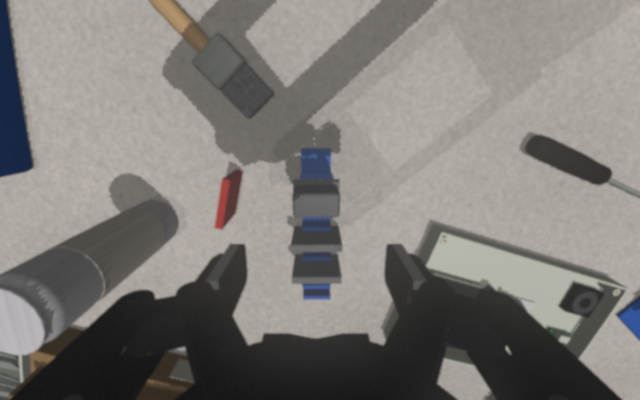

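The wedge head shows at columns 293–340, with its lighter top at rows ~195–217 and the shaded sloping side at rows 178–195. It lies on the fingers' midline (~316). I'll work out its offset.

```bash
python3 - <<'E'
from h import *
im,C=load('wrist','w7');v=np.load('pics/w7.npy');g=cv2.cvtColor(im,cv2.COLOR_BGR2GRAY)
Rt=Ro.from_euler('xyz',v[3:],degrees=True).as_matrix()
print([(i,int(x)) for i,x in enumerate(g[172:224,305:328].mean(1),172)])
print([(i,int(x)) for i,x in enumerate(g[200:210,285:350].mean(0),285)])
T=lambda c,q,z:((ray(C,[[c,q]],z)[0]-v[:3])@Rt).round(2)[:2]
print(T(316,195,104),T(316,217,104),T(293,205,104),T(340,205,104))
E
```

```text
[(172, 67), (173, 68), (174, 70), (175, 70), (176, 71), (177, 71), (178, 72), (179, 73), (180, 72), (181, 71), (182, 71), (183, 71), (184, 68), (185, 63), (186, 61), (187, 60), (188, 60), (189, 61), (190, 61), (191, 61), (192, 65), (193, 74), (194, 84), (195, 94), (196, 101), (197, 105), (198, 106), (199, 106), (200, 105), (201, 105), (202, 105), (203, 105), (204, 105), (205, 104), (206, 104), (207, 104), (208, 104), (209, 103), (210, 103), (211, 103), (212, 103), (213, 102), (214, 102), (215, 99), (216, 94), (217, 89), (218, 84), (219, 76), (220, 69), (221, 63), (222, 60), (223, 59)]
[(285, 164), (286, 165), (287, 165), (288, 164), (289, 162), (290, 161), (291, 152), (292, 129), (293, 101), (294, 91), (295, 96), (296, 100), (297, 102), (298, 103), (299, 103), (300, 102), (301, 103), (302, 103), (303, 103), (304, 103), (305, 103), (306, 103), (307, 104), (308, 103), (309, 104), (310, 104), (311, 104), (312, 104), (313, 104), (314, 104), (315, 104), (316, 104), (317, 105), (318, 105), (319, 105), (320, 105), (321, 105), (322, 105), (323, 105), (324, 105), (325, 105), (326, 105), (327, 106), (328, 106), (329, 106), (330, 106), (331, 107), (332, 107), (333, 107), (334, 107), (335, 107), (336, 105), (337, 100), (338, 97), (339, 112), (340, 141), (341, 157), (342, 160), (343, 160), (344, 160), (345, 160), (346, 159), (347, 158), (348, 158), (349, 158)]
[10.21 -0.36] [-9.07 -0.36] [  1.57 -19.58] [ 1.55 19.69]
```

```bash
python3 -m handwheel '[[0,0,0.04,0],[0,0,0.035,0],[0,0,0.02,0],[0,0,0.005,0],[0,0,0,0],[0,0,0,0],[0,0,0,0]]' |head -4
python3 -m handwheel '[[0,0,0,0],[0,0,0,0],[0,0,0,0],[0,0,0,0],[0,0,0,0],[0,0,0,0]]' 0.03 90
```

```text
time: 16.45
tool_pos: [487.4, -273.8, 73.4]
tcp_rot: [-179.9, 0.1, -164.0]
ft_force: [-0.1, 0.0, -0.9]
time: 17.05
tool_pos: [487.0, -273.4, 72.7]
tcp_rot: [-179.9, 0.1, -164.0]
ft_force: [-1.3, 0.9, 6.2]
finger_gap: 37.3
grip_force: 91.0
```

```bash
python3 -m handwheel '[[0,0,-0.02,0],[0,0,-0.03,0],[0,0,-0.04,0],[0,0,-0.04,0],[0,0,0,8.5],[0,0,0,8.5],[0,0,0,8.5],[0,0,0,8.5],[0,0,0,8.5],[0,0,0,8.5]]' |head -4
python3 -m handwheel '[[0,0,0,8.5],[0,0,0,8.5],[0,0,0,8.5],[0,0,0,8.5],[0,0,0,8.5],[0,0,0,8.5],[0,0,0,5.5],[0,0,0,0]]' |head -3
python3 -m handwheel '[[0.0405,0.0132,0,0],[0.0405,0.0132,0,0],[0.0405,0.0132,0,0],[0.0405,0.0132,0,0],[0.0405,0.0132,0,0],[0.0405,0.0132,0,0],[0.0405,0.0132,0,0],[0,0,0,0],[0,0,0,0],[0,0,0,0]]'
python3 - <<'E'
from h import *
im,C=shot('wrist','w8');v=np.load('pics/w8.npy');print(v.round(2))
E
```

```text
time: 18.05
tool_pos: [486.0, -272.8, 201.1]
tcp_rot: [-180.0, -0.0, 144.7]
ft_force: [-0.4, 0.3, -0.7]
time: 18.85
tool_pos: [486.0, -272.8, 201.1]
tcp_rot: [-180.0, -0.0, 88.4]
time: 19.85
tool_pos: [585.6, 7.4, 201.2]
tcp_rot: [-180.0, 0.0, 88.6]
ft_force: [0.3, 0.3, -0.4]
finger_gap: 37.5
grip_force: 90.6
[ 5.8563e+02  7.4400e+00  2.0118e+02 -1.7997e+02  3.0000e-02  8.8590e+01]
```

View pics/w8.png

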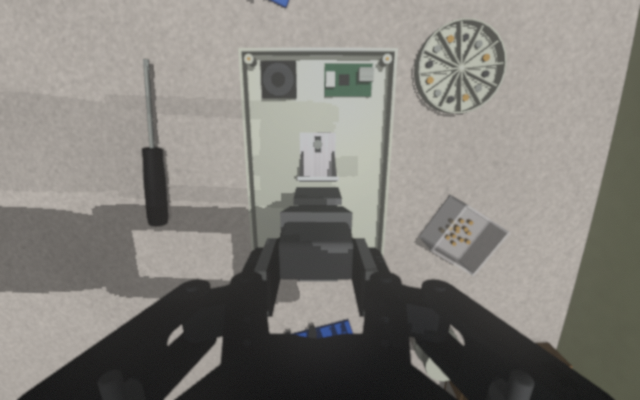

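The wedge is held square over the gap with its sloping side away from the battery, towards the bracket (row ~178). The blade is at columns 280–352. Next I lower it ahead of the bracket's face.

```bash
python3 -m handwheel '[[0,0.0007,0.04,0],[0,0,0.03,0],[0,0,0.007,0],[0,0,0.005,0],[0,0,0.005,0],[0,0,0,0],[0,0,0,0],[0,0,0,0]]'
python3 -m handwheel '[[-0.001,0,0.004,0],[-0.001,0,0.004,0],[0,0,0,0],[0,0,0,0],[0,0,0,0]]'|head -4
```

```text
time: 20.7
tool_pos: [587.3, 8.0, 115.6]
tcp_rot: [179.9, 0.0, 88.5]
ft_force: [0.2, -0.1, -0.5]
finger_gap: 37.2
grip_force: 90.6
time: 21.2
tool_pos: [586.5, 6.1, 106.4]
tcp_rot: [-180.0, -0.0, 88.5]
ft_force: [-0.1, 0.1, -0.6]
```

```bash
python3 -m handwheel '[[-0.001,0,0.004,0],[-0.001,0,0.004,0],[0,0,0,0],[0,0,0,0]]'|head -4
python3 -m handwheel '[[-0.001,0,0.004,0],[0,0,0,0],[0,0,0,0],[0,0,0,0]]'|head -4
python3 -m handwheel '[[-0.001,0,0.004,0],[0,0,0,0],[0,0,0,0],[0,0,0,0]]'|head -4
```

```text
time: 21.6
tool_pos: [586.2, 4.1, 98.0]
tcp_rot: [-180.0, -0.0, 88.5]
ft_force: [0.4, 0.0, -1.3]
time: 22.0
tool_pos: [586.4, 3.2, 94.3]
tcp_rot: [-180.0, -0.0, 88.5]
ft_force: [-0.1, 1.5, -2.3]
time: 22.4
tool_pos: [586.3, 2.2, 90.2]
tcp_rot: [-180.0, -0.0, 88.5]
ft_force: [0.9, 2.1, -0.8]
```

```bash
python3 -m handwheel '[[-0.001,0,0.004,0],[0,0,0,0],[0,0,0,0],[0,0,0,0]]'|head -4
python3 -m handwheel '[[-0.001,0,0.004,0],[0,0,0,0],[0,0,0,0],[0,0,0,0]]'|head -4
python3 -m handwheel '[[-0.001,0,0.004,0],[0,0,0,0],[0,0,0,0],[0,0,0,0]]'|head -4
```

```text
time: 22.8
tool_pos: [586.2, 1.1, 86.2]
tcp_rot: [-180.0, -0.0, 88.5]
ft_force: [-0.2, 3.1, -1.9]
time: 23.2
tool_pos: [586.2, 0.1, 82.2]
tcp_rot: [-180.0, -0.0, 88.5]
ft_force: [-0.2, 3.0, -1.9]
time: 23.6
tool_pos: [586.2, -0.9, 78.2]
tcp_rot: [-180.0, -0.0, 88.5]
ft_force: [-0.5, 4.1, -3.2]
```

```bash
python3 -m handwheel '[[-0.0003,0,0.002,0],[0,0,0,0],[0,0,0,0],[0,0,0,0]]'|head -4
python3 -m handwheel '[[-0.0001,0,0.0015,0],[0,0,0,0],[0,0,0,0],[0,0,0,0]]'|head -4
python3 -m handwheel '[[0,0,0.0015,0],[0,0,0,0],[0,0,0,0],[0,0,0,0]]'|head -4
```

```text
time: 24.0
tool_pos: [586.6, -0.8, 76.6]
tcp_rot: [180.0, -0.0, 88.5]
ft_force: [0.3, 6.5, -0.3]
time: 24.4
tool_pos: [586.9, -0.7, 75.6]
tcp_rot: [179.9, -0.0, 88.5]
ft_force: [-1.0, 8.3, 2.3]
time: 24.8
tool_pos: [587.3, -0.5, 74.7]
tcp_rot: [179.9, -0.1, 88.6]
ft_force: [-0.6, 7.8, 4.7]
```

```bash
python3 -m handwheel '[[0.0005,0,0.001,0],[0,0,0,0],[0,0,0,0],[0,0,0,0]]'|head -4
python3 -m handwheel '[[0.0003,0,0.001,0],[0,0,0,0],[0,0,0,0],[0,0,0,0]]'|head -4
```

```text
time: 25.2
tool_pos: [587.5, -0.4, 74.2]
tcp_rot: [179.9, -0.0, 88.6]
ft_force: [-1.1, 6.7, 8.0]
time: 25.6
tool_pos: [587.7, -0.4, 73.9]
tcp_rot: [179.8, 0.0, 88.6]
ft_force: [-3.3, 6.6, 11.7]
```

```bash
python3 -m handwheel '[[0.0006,-0.0005,0.001,0],[0,0,0,0],[0,0,0,0],[0,0,0,0]]'|head -4
python3 -m handwheel '[[0.0006,-0.0005,0.001,0],[0,0,0,0],[0,0,0,0],[0,0,0,0]]'|head -4
```

```text
time: 26.0
tool_pos: [587.7, -0.4, 73.7]
tcp_rot: [179.8, 0.1, 88.5]
ft_force: [-3.9, 2.9, 16.5]
time: 26.4
tool_pos: [587.8, -0.4, 73.5]
tcp_rot: [179.7, 0.1, 88.5]
ft_force: [-5.1, 0.5, 20.3]
```

```bash
python3 -m handwheel '[[0.0001,-0.001,0.001,0],[0,0,0,0],[0,0,0,0],[0,0,0,0]]'|head -4
python3 -m handwheel '[[0,-0.0005,0.0008,0],[0,0,0,0],[0,0,0,0],[0,0,0,0],[0,0,0,0],[0,0,0,0],[0,0,0,0],[0,0,0,0]]'
python3 - <<'E'
from h import *
im,C=shot('wrist','w9');v=np.load('pics/w9.npy');g=cv2.cvtColor(im,cv2.COLOR_BGR2GRAY).astype(int)
hsv=cv2.cvtColor(im,cv2.COLOR_BGR2HSV)
pr=g[:,306:326].mean(1);print([(i,int(pr[i])) for i in range(60,300,3)])
# bracket top (z65,y12.7) and wedge sloping edge at blade top expected pixels
print(proj(C,[[586.5,12.7,65],[586.5,v[1]+16,v[2]-65.2+64],[586.5,v[1]+11,v[2]-65.2+98]]).round(1))
t,C2=shot('top','t9');s=cv2.imread('pics/top0.png');d=cv2.absdiff(t,s).max(2)>40
n,l,st,ce=cv2.connectedComponentsWithStats(d.astype(np.uint8));print([(x[:5].tolist()) for x in st[1:] if x[4]>25])
E
```

```text
time: 26.8
tool_pos: [587.7, -0.5, 73.4]
tcp_rot: [179.6, 0.1, 88.5]
ft_force: [-3.1, 1.0, 22.4]
time: 27.6
tool_pos: [587.7, -0.6, 73.2]
tcp_rot: [179.5, 0.1, 88.5]
ft_force: [-3.9, 0.5, 25.4]
finger_gap: 37.9
grip_force: 93.7
[(60, 184), (63, 185), (66, 185), (69, 185), (72, 186), (75, 188), (78, 190), (81, 190), (84, 191), (87, 190), (90, 191), (93, 191), (96, 191), (99, 187), (102, 183), (105, 183), (108, 183), (111, 183), (114, 182), (117, 182), (120, 182), (123, 181), (126, 181), (129, 178), (132, 188), (135, 173), (138, 140), (141, 144), (144, 161), (147, 158), (150, 157), (153, 159), (156, 144), (159, 139), (162, 178), (165, 184), (168, 183), (171, 182), (174, 181), (177, 180), (180, 180), (183, 179), (186, 178), (189, 177), (192, 177), (195, 176), (198, 159), (201, 94), (204, 117), (207, 188), (210, 145), (213, 99), (216, 101), (219, 100), (222, 73), (225, 64), (228, 64), (231, 63), (234, 63), (237, 63), (240, 62), (243, 73), (246, 74), (249, 72), (252, 67), (255, 65), (258, 65), (261, 64), (264, 64), (267, 63), (270, 63), (273, 63), (276, 62), (279, 77), (282, 105), (285, 106), (288, 106), (291, 116), (294, 118), (297, 119)]
[[314.5 211.4]
 [314.4 210.8]
 [315.  242.5]]
[[194, 108, 168, 292, 12259], [241, 114, 102, 111, 2873], [236, 116, 12, 30, 86], [297, 116, 7, 43, 77], [242, 131, 26, 18, 62], [304, 130, 5, 29, 54], [244, 155, 31, 3, 41], [308, 161, 9, 20, 125], [377, 172, 25, 15, 177], [328, 183, 3, 12, 27], [395, 221, 26, 21, 320], [292, 227, 6, 40, 77], [62, 355, 102, 45, 2495], [0, 384, 17, 16, 192], [279, 389, 9, 11, 81], [169, 390, 26, 10, 79]]
```

```bash
python3 - <<'E'
from h import *
a=cv2.cvtColor(cv2.imread('pics/top0.png'),cv2.COLOR_BGR2GRAY).astype(float);b=cv2.cvtColor(cv2.imread('pics/t9.png'),cv2.COLOR_BGR2GRAY).astype(float)
for y0,y1 in((186,190),(190,194)):
    for g in(a,b): print(y0,g[y0:y1,300:350].mean(0).astype(int).tolist())
s=r.sense();print(s['tool_pos'],s['ft_force'])
E
```

```text
186 [151, 128, 74, 37, 35, 38, 36, 58, 134, 150, 151, 151, 150, 150, 149, 149, 150, 150, 149, 148, 148, 148, 150, 148, 148, 148, 147, 148, 89, 36, 36, 36, 35, 34, 57, 66, 83, 89, 89, 87, 87, 88, 90, 89, 85, 86, 122, 134, 135, 133]
186 [116, 74, 71, 113, 122, 122, 123, 121, 102, 64, 47, 49, 48, 73, 89, 92, 100, 104, 104, 103, 105, 101, 108, 122, 125, 135, 156, 161, 160, 138, 79, 38, 38, 39, 38, 43, 86, 97, 97, 95, 94, 97, 97, 98, 93, 94, 132, 145, 145, 145]
190 [151, 110, 58, 38, 38, 37, 36, 75, 137, 151, 151, 152, 151, 151, 151, 151, 150, 150, 150, 149, 150, 151, 148, 148, 147, 148, 148, 146, 89, 38, 35, 36, 38, 35, 74, 79, 86, 89, 94, 96, 93, 89, 92, 91, 85, 84, 125, 135, 135, 136]
190 [92, 52, 101, 120, 123, 122, 123, 116, 80, 52, 49, 48, 53, 84, 92, 93, 102, 104, 104, 104, 104, 104, 103, 104, 103, 101, 106, 109, 119, 106, 61, 33, 33, 36, 38, 51, 84, 91, 93, 96, 95, 91, 97, 98, 93, 91, 135, 147, 145, 147]
[ 5.87729837e+02 -5.49089480e-01  7.31438007e+01] [-4.2593704   0.75230303 24.66155205]
```

The battery's label edge has moved 1.7 px, about 4.2 mm, so the battery is home. The wedge is tight about 5 mm above the floor, with 25 N held. I'm handing in.

```bash
python3 -c "
from bench import r
print(r.hand_in())"
```

```text
the job is handed in; nothing more can be done
None
```

The job is handed in: one packing plate stands behind the battery, the battery is home against its contacts (about 4 mm of travel, seen from the top camera), and the wedge is tight about 5 mm above the tray floor, still gripped and pressed down with about 25 N.

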